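# Take the stopper tote down off its keyhole screw

## Robot

A 6-joint arm with a two-finger parallel gripper is mounted at the origin on a cart in front of the work surface, level with it; the furniture and walls round the work are solid. World frame = base frame: x ahead of the robot, y to its left, z up, the work surface at z = 0. Lengths are in m, angles in rad, forces in N, time in s.
With the tool pointing down it reaches from about 0.375 to 0.975 m from the base axis. Payload 3.8 kg.
Tool frame: the origin (TCP) lies midway between the tips of the shut fingers; the grasp point (between the pads) lies 19 mm behind it; x points along the fingers, y is the direction in which the jaws open and shut, and the axes are right-handed (so a half turn about x gives the same grasp; the last joint's range is limited). The gripper opens to 88 mm and grips with 3 to 60 N. Pads are 18 mm wide; open, the fingers measure 123 mm over their backs; the gripper's body (75 mm by 187 mm) begins 45 mm behind the grasp point.
Start: joints at [-1.239, 0.264, 1.604, -0, 1.274, -0.037], TCP at [0.243, -0.63, 0.239] pointing down, gripper open.
Joint ranges: [-2.63, 2.63], [-0.94, 2.18], [0.31, 2.57], [-1.31, 4.45], [0, 2.66], [-2.55, 2.55]. Speed limits (rad/s): [2.57, 2.57, 3.14, 3.14, 3.14, 3.14].

## Interface

Orientations are given as a rotation vector (axis times angle).
In Python, from cell import manip, inverse_kinematics, cams, order gives the robot as it stands. Calls block until the motion is done:
- manip.move_pose(position, orientation): joint-space move of the TCP to a pose.
- manip.move_linear(position, rate=0.15, rot=None): straight line of the TCP; rot=None keeps the orientation; rate is the mean speed in m/s.
- manip.set_joints(angles): joint-space move.
- manip.set_gripper(opening, force=None): finger opening in m; force is the grip in N (None keeps the last); returns when the fingers have stopped.
- manip.dwell(seconds).
- inverse_kinematics(position, orientation): joint angles nearest the present ones, or None.
- manip.state(): the state.
- cams.capture(name): name is "side" or "top" or "wrist"; returns a dict with "image" (480x640x3 uint8, blue, green, red), "z_map" (480x640 float32, m along the optical axis (not along the pixel's ray), 0 where there is no reading), "intrinsics" (3x3 intrinsics, pixels), "position" and "orientation" of the camera in the world; the wrist camera has in their place "T_tool_cam" (4x4, takes a point from camera to tool coordinates, whose origin is the TCP and whose axes are the tool frame's). Camera axes: x right, y down, z forward; pixel columns grow to the right and rows downward; lengths in m; the calibration is good to about 2 mm. A picture is of the moment at which its call begins: read the wrist's pose just before it.
A pose or a line that the arm cannot do raises manip.IKError and nothing moves.
- order.close_job(): hands the job in, once; it reports no verdict.
The state is a dict: "clock": time; "joint_pos": joint angles; "joint_velocities": joint speeds; "tau": joint torques, N m; "tool_pos": TCP position; "tcp_rot": TCP orientation; "contact_force": force on the tool from outside, world axes, zero at the start; "moment": the same for the moment, N m; "gripper_width": finger opening in m.
Only numpy, scipy, OpenCV 4.12 (cv2) and the standard library are available. Lean on these libraries where they do the work, as an engineer would, in place of code of your own. Each camera call takes 0.05 s, during which the arm holds its last target. There are 200 camera calls.

## Task

Take the blue tote of bottle stoppers down from the screw it hangs on: lift it, feel to the left and right for the hidden entry of its keyhole hanger, and pull it off over the screw head once the entry is there. Then set it down upright in the middle of the green mat with both stoppers still in it, and let go; leave the paste pot and the two seal caps where they are.

Things in the scene. Friction and masses are not known exactly. Their poses are not given: they have to be found in the camera images.
- bin_grip (a point): Centre of the tote's carrying handle: a black bar 14 mm wide (y), 18 mm high and 64 mm long (x), meant to be pinched across its width from above. The tote's front faces -x, its back (+x) is against the board, z up. The tote's underside is 92 mm below this point.
- bin: The blue tote, open on top; origin at the centre of its underside, axes as bin_grip. 66 mm (x) by 144 mm (y), walls 50 mm high, floor 4 mm, one compartment left and one right of the handle, back plate 100 mm high, 0.2 to 0.4 kg. Behind the back plate, unseen, is a steel keyhole hanger, 33 to 49 mm behind the origin; the tote hangs by that alone.
- hanger_seat (a point): Seat at the top of the hanger's upright slot, where the screw shank rests as the tote hangs; 46 mm behind and 8 mm below bin_grip. The slot is 11 mm wide. Raising the tote about 21 mm brings the shank to a stop on the floor of the cross channel.
- hanger_channel (a point): Middle of the level cross channel below the slot: 11 mm high (3 mm play); the tote can shift 29 mm either way. Its floor has one gap 24 mm wide, the entry, centred within 20 mm left or right of the seat, unreported, different each time. Only there can the tote rise beyond the stop (21 mm more); the head passes at 3 to 15 mm (best 9) beyond it, within 3 mm of the gap's middle.
- screw (a point): Axis of the screw at the face of the plywood hang board (170 mm wide, 150 mm high, 18 mm thick, stands on the bench, fixed). x points into the board, so the screw sticks out along -x: shank 8 mm in diameter, head 18 mm in diameter and 5 mm thick, its front 13 mm from the board face. The tote must come at least 14 mm towards -x to be off it. Height 116 mm above the bench.
- mat_centre (a point): Centre of the top of the green mat, 150 mm (its x) by 170 mm (its y), 3 mm thick, fixed on the bench.
- stopper_1_mid (a point): Middle of the wooden stopper standing loose in the tote's left (+y) compartment: cap 36 mm in diameter, 39 mm high, 11 g. Tote floor 4 mm thick.
- stopper_2_mid (a point): The same for the stopper in the right (-y) compartment.
- paste_pot_mid (a point): Middle of the dark open paste pot with a white rim, 60 mm in diameter, 62 mm high, loose on the bench; leave it.
- seal_cap_1_mid (a point): Middle of the black seal cap, 34 mm in diameter, 36 mm high, loose on the bench; leave it.
- seal_cap_2_mid (a point): Middle of the orange seal cap, same size, loose on the bench; leave it.
There are look-alikes about, which are no part of the job. What is shaped like the part that bears stopper_2_mid but purple or turquoise is not meant.

How it is judged:
By the outcome, as a careful person would: the job done as asked, in the order asked, and still so for the second after the job is handed in, with the robot touching nothing.
It also fails if it takes over 61 s, if anything falls off the work surface, if the arm or the gripper's body presses on something with over 40 N, if the wrist force passes 120 N, or if a joint passes its speed limit or range.

## Working session

There is one attempt and no reset: what is moved stays moved. The work goes in short steps, each a Python script; the robot and the scene stay as the last script left them, time stands still between calls to the robot, and variables do not carry over. Pictures are saved under pics/ and viewed, about 8 in all and at most 12, crops included, and the job is handed in when it is done.

```bash
ls; mkdir -p pics; python3 - <<'E'
from cell import manip,cams
import cv2,numpy as np
s=manip.state();print(s)
for n in("side","top"):
    c=cams.capture(n);cv2.imwrite(f"pics/{n}0.png",c["image"]);np.savez(f"{n}0.npz",**c)
    print(n,c["intrinsics"],c["position"],c["orientation"])
E
```

```text
pics
{'clock': 0.0, 'joint_pos': array([-1.23889763e+00,  2.64726479e-01,  1.60535088e+00,  1.27597186e-05,
        1.27367616e+00, -3.69011676e-02]), 'joint_velocities': array([ 5.77431445e-04,  1.28058112e-03, -7.49411037e-05,  4.60609756e-04,
        1.92599073e-03, -7.56890431e-04]), 'tau': array([ 5.10977516e-04, -5.02107668e+01, -3.56876135e+01,  7.30853691e-02,
        2.92438734e-02, -1.74572697e-04]), 'tool_pos': array([ 0.24311012, -0.62895639,  0.23741845]), 'tcp_rot': array([ 2.0206292 ,  0.37913892, -2.02125726]), 'contact_force': array([-0.25988304,  0.43190718,  0.81212769]), 'moment': array([-0.03879636,  0.01938917,  0.00900354]), 'gripper_width': 0.0880517189142245}
side [[517.31154348   0.         324.23215549]
 [  0.         517.31154348 234.39773646]
 [  0.           0.           1.        ]] [0.18058697 0.64225847 0.45575553] [-0.56210237  2.38961183 -1.5133103 ]
top [[601.7492895    0.         327.5558872 ]
 [  0.         601.7492895  237.92824744]
 [  0.           0.           1.        ]] [ 0.44247645 -0.05902716  0.96071207] [-2.15061966  2.19200242 -0.07375556]
```

View pics/side0.png

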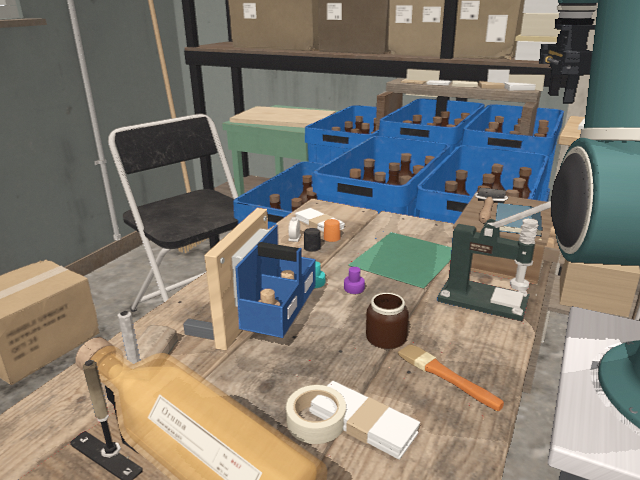

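View pics/top0.png

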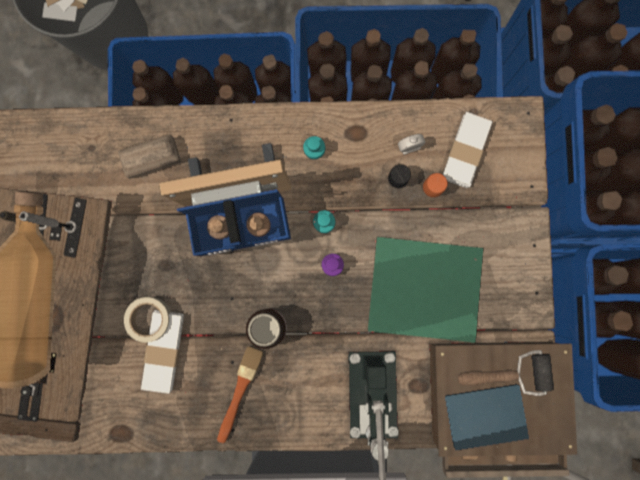

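The top view shows the blue tote on the board with its black handle at about (232,222) and the brown stoppers inside it at (218,227) and (259,224). The mat is at (427,289), the pot at (265,329), and the black and orange caps at (400,176) and (435,184). Stopper-shaped look-alikes are turquoise at (314,147) and (324,221) and purple at (332,265). They're outside the tote and the wrong colour, so they aren't meant. The large blue crates behind are not the tote either.

```bash
cat > h.py <<'E'
import numpy as np,cv2
from scipy.spatial.transform import Rotation as R
def pts(c):
    "world point for every pixel (480x640x3), nan without reading"
    K=c["intrinsics"];z=np.where(c["z_map"]>0,c["z_map"],np.nan)
    v,u=np.mgrid[:480,:640]
    p=np.stack([(u-K[0,2])/K[0,0]*z,(v-K[1,2])/K[1,1]*z,z],-1)
    return p@R.from_rotvec(c["orientation"]).as_matrix().T+c["position"]
def hsv(c): return cv2.cvtColor(c["image"],cv2.COLOR_BGR2HSV)
def rect(P): # min area rect of xy points: centre, size, angle deg of box edges
    return cv2.minAreaRect((P[:,:2]*1000).astype(np.float32))
E
python3 - <<'E'
from h import *
c=dict(np.load("top0.npz"));P=pts(c);H=hsv(c)
box=np.zeros((480,640),bool);box[140:270,150:300]=1
h,s,v=cv2.split(H)
def biggest(m):
    n,l,st,_=cv2.connectedComponentsWithStats(m.astype(np.uint8));i=1+st[1:,4].argmax();return l==i
g=biggest((h>60)&(h<90)&(s>70)&(np.mgrid[:480,:640][1]>350)&(np.mgrid[:480,:640][0]>220)&(np.mgrid[:480,:640][0]<345))
print("mat",g.sum(),rect(P[g]),np.nanmedian(P[g],0))
b=box&(h>100)&(h<125)&(s>120)
print("blue",rect(P[b&(P[...,2]>.05)]),np.nanpercentile(P[b][:,2],[1,5,50,95,99]))
k=biggest(box&(v<60)&(P[...,2]>.09)&(P[...,2]<.16))
print("handle",k.sum(),rect(P[k]),np.nanmedian(P[k],0),np.nanpercentile(P[k][:,2],[5,95]))
w=biggest(box&(h<25)&(P[...,2]>.135))
print("boardtop",w.sum(),rect(P[w]),np.nanmedian(P[w],0))
pl=box&(P[...,2]>.08)&(s<50)&(v>120);print("backplate",pl.sum(),rect(P[pl]),np.nanmedian(P[pl],0))
# side view
c=dict(np.load("side0.npz"));Q=pts(c);h,s,v=cv2.split(hsv(c))
bx=np.zeros((480,640),bool);bx[215:345,195:320]=1
b=bx&(h>100)&(h<125)&(s>120);print("blue side z",np.nanpercentile(Q[b][:,2],[1,5,50,95,99]),rect(Q[b]))
a=cv2.resize(c["image"][195:355,190:340],None,fx=3.5,fy=3.5,interpolation=3)
t=dict(np.load("top0.npz"))["image"][130:270,150:340];t=cv2.resize(t,None,fx=2.0,fy=2.0,interpolation=3)
o=np.zeros((560,525+0,3),np.uint8);cv2.imwrite("pics/crop_side.png",a)
for n,q in(("pot",(265,329)),("blk",(400,176)),("or",(435,184)),("purple",(332,265)),("turq",(324,221)),("press",(380,375)),("press2",(380,420)),("turq2",(314,147))):print(n,P[q[1],q[0]])
E
```

```text
mat 9880 ((438.9968566894531, -198.637451171875), (165.91683959960938, 146.7691650390625), 82.64480590820312) [ 0.43770576 -0.19822322  0.00338043]
blue ((537.5800170898438, 86.91857147216797), (65.23329162597656, 143.20867919921875), 9.735485076904297) [0.03137773 0.03280011 0.04069135 0.12887223 0.13265738]
handle 687 ((537.2582397460938, 87.24492645263672), (63.079734802246094, 142.73928833007812), 9.893312454223633) [0.55040744 0.08563022 0.1300513 ] [0.09395668 0.13351537]
boardtop 1861 ((596.6396484375, 97.85189056396484), (20.781530380249023, 170.4292755126953), 9.824384689331055) [0.59616524 0.09661237 0.14989142]
backplate 860 ((578.84375, 95.58605194091797), (20.219249725341797, 148.17193603515625), 9.712257385253906) [0.57808635 0.09373559 0.13195028]
blue side z [-0.10045214  0.03442828  0.0696182   0.12472377  0.13022353] ((1125.099609375, -582.6798095703125), (414.3392333984375, 102.77546691894531), 141.25701904296875)
pot [0.38199655 0.0532423  0.03034927]
blk [ 0.61395532 -0.15957206  0.03687894]
or [ 0.60035725 -0.2133665   0.0363554 ]
purple [ 0.47797766 -0.05149741  0.03692815]
turq [ 0.54598695 -0.04046128  0.0382735 ]
press [ 0.3232699  -0.11486604  0.12573446]
press2 [ 0.26784623 -0.11191256  0.14747465]
turq2 [ 0.66252381 -0.02691668  0.0373245 ]
```

View pics/crop_side.png

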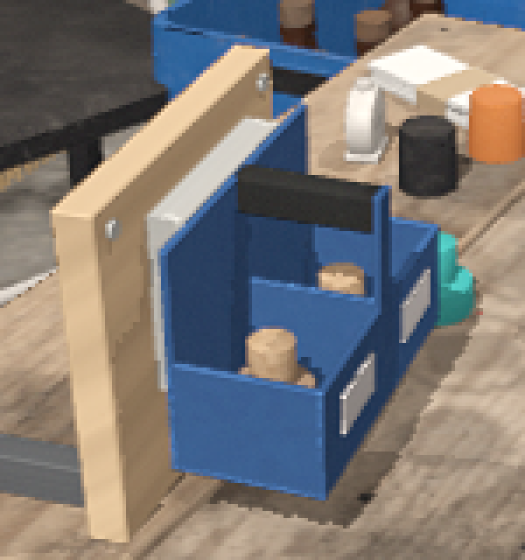

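The crop confirms it: the blue tote hangs on the plywood board, with its black handle bar and two wooden stoppers inside. The turquoise look-alike is outside it on the right. The numbers agree with the description: yaw about 9.8°, underside at z = 0.032, handle centre at z = 0.124. Next I plan and approach.

```bash
cat >> h.py <<'E'
from cell import manip,inverse_kinematics,cams
YAW=np.radians(9.8);MYAW=np.radians(-7.4)
EX=np.array([np.cos(YAW),np.sin(YAW),0]);EY=np.array([-EX[1],EX[0],0]);EZ=np.array([0,0,1.])
GRIP=np.array([.5376,.0871,.124])
MAT=np.array([.439,-.1986,.003])
def ori(yaw,sgn):
    ey=sgn*np.array([-np.sin(yaw),np.cos(yaw),0]);x=np.array([0,0,-1.])
    return R.from_matrix(np.stack([x,ey,np.cross(x,ey)],1)).as_rotvec()
def tcp(g): return np.asarray(g)-[0,0,.019]   # grasp point -> TCP, tool down
def F(t=.12):
    manip.dwell(t);f=manip.state()["contact_force"];return np.array([f@EX,f@EY,f[2]])
E
python3 - <<'E'
from h import *
c=dict(np.load("top0.npz"));P=pts(c)
q=P[340:480,340:410].reshape(-1,3);q=q[q[:,2]>.05];print("press",q.min(0),q.max(0))
c=dict(np.load("side0.npz"));Q=pts(c);q=Q[180:310,435:535].reshape(-1,3);q=q[(q[:,0]>.1)&(q[:,0]<.42)&(q[:,1]>-.22)&(q[:,1]<0)&(q[:,2]>.02)];print("press side",q.min(0),q.max(0))
j0=manip.state()["joint_pos"];print(R.from_rotvec(manip.state()["tcp_rot"]).as_matrix().round(2))
for s in(1,-1):
    o=ori(YAW,s)
    print(s,inverse_kinematics(tcp(GRIP+.08*EZ),o),inverse_kinematics(tcp(GRIP),o),inverse_kinematics(tcp(MAT+.092*EZ),ori(MYAW,s)))
E
```

```text
press [ 0.20171123 -0.1281605   0.05009577] [ 0.33607302 -0.09308196  0.18878167]
press side [ 0.21322036 -0.21998178  0.02000265] [ 0.35688583 -0.08901783  0.17054   ]
[[-0.    0.36 -0.93]
 [ 0.   -0.93 -0.36]
 [-1.   -0.   -0.  ]]
1 [ 1.14883954e-01  5.88665515e-02  1.94258026e+00 -4.44089210e-16
  1.14014584e+00 -1.62695464e+00] [ 1.14883954e-01  1.42012172e-01  2.01282815e+00 -4.44089210e-16
  9.86752334e-01 -1.62695464e+00] [-4.76541861e-01  6.51729361e-02  2.16156711e+00 -4.44089210e-16
  9.14852612e-01 -1.91818382e+00]
-1 [0.11488395 0.05886655 1.94258026 0.         1.14014584 1.51463801] [0.11488395 0.14201217 2.01282815 0.         0.98675233 1.51463801] [-4.76541861e-01  6.51729361e-02  2.16156711e+00 -4.44089210e-16
  9.14852612e-01  1.22340883e+00]
```

```bash
python3 - <<'E'
from h import *
manip.move_pose(tcp(GRIP+.11*EZ),ori(YAW,-1))
st=manip.state();c=cams.capture("wrist")
M=np.eye(4);M[:3,:3]=R.from_rotvec(st["tcp_rot"]).as_matrix();M[:3,3]=st["tool_pos"];T=M@c["T_tool_cam"]
c["position"]=T[:3,3];c["orientation"]=R.from_matrix(T[:3,:3]).as_rotvec()
P=pts(c);h,s,v=cv2.split(hsv(c));L=(P-GRIP)@np.stack([EX,EY,EZ],1)
k=(v<70)&(s<110)&(abs(L[...,2]-.009)<.004)&(abs(L[...,0])<.045)&(abs(L[...,1])<.025)
print(st["clock"],k.sum(),rect(L[k]),np.nanmedian(L[k],0))
b=(h>100)&(h<125)&(s>120)&(abs(L[...,2]+.042)<.006)&(abs(L[...,1])<.09)&(abs(L[...,0])<.06);print("rim",b.sum(),rect(L[b]))
b=(h>100)&(h<125)&(s>120)&(abs(L[...,2]-.008)<.005)&(L[...,0]<.06)&(L[...,0]>.02);print("plate top",b.sum(),rect(L[b]))
print(F())
cv2.imwrite("pics/w1.png",c["image"])
E
```

```text
2.8333 1300 ((0.5287017822265625, -0.33612585067749023), (59.63914489746094, 13.558489799499512), 0.24314960837364197) [-0.00473097 -0.00141107  0.00687115]
rim 1124 ((-5.751487731933594, -0.023040771484375), (51.33509826660156, 142.8828887939453), 0.13643033802509308)
plate top 907 ((30.594289779663086, -0.30257415771484375), (3.571418523788452, 142.37037658691406), 0.19105659425258636)
[0.34867961 0.1416446  0.35466534]
```

View pics/w1.png

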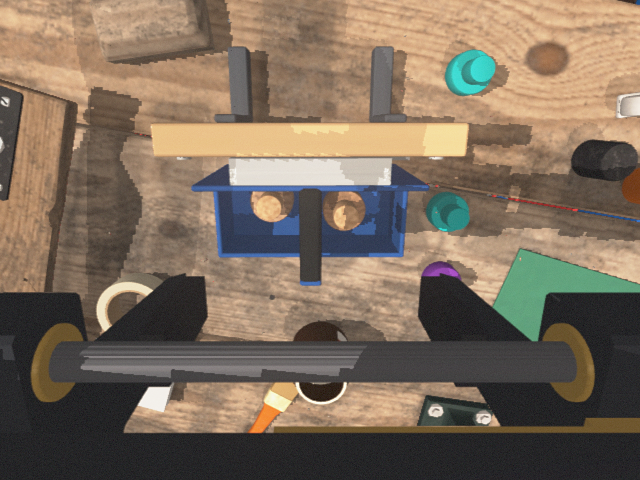

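The wrist view shows the handle running from (310,190) to (310,285), centred between the fingers. It agrees with the top-view fix to 0.5 mm. Grasp, then lift to the stop.

```bash
python3 - <<'E'
from h import *
manip.move_linear(tcp(GRIP),rate=.12)
print("at",F())
manip.set_gripper(.0,force=45)
s=manip.state();print("grip",s["gripper_width"],s["tool_pos"]-tcp(GRIP),F())
for d in list(np.arange(4,17,4))+list(np.arange(18,26)):
    manip.move_linear(tcp(GRIP+d/1000*EZ),rate=.03)
    f=F(.1);print(d,f.round(1),(manip.state()["tool_pos"]-tcp(GRIP))[2].round(4))
    if f[2]<-10:break
print(manip.state()["clock"],manip.state()["gripper_width"])
E
```

```text
at [ 0.83532989 -0.05847675  0.34338933]
grip 0.012974102765919917 [-8.57417922e-05  1.11835113e-04 -3.15957253e-05] [-0.03994763  0.79638881  0.45165402]
4 [ 0.5 -0.6 -1.9] 0.0039
8 [-1.  -1.  -2.3] 0.0079
12 [ 0.3  0.4 -3.1] 0.012
16 [ 0.4 -0.3 -2.4] 0.016
18 [ 0.7  0.  -3. ] 0.018
19 [-0.4  0.4 -3.3] 0.019
20 [ 0.2 -0.2 -2.6] 0.02
21 [-0.  -0.2 -2.9] 0.021
22 [ 1.5 -0.1 -4.5] 0.0218
23 [ 3.4 -0.4 -9.8] 0.0226
24 [  6.   -0.3 -13. ] 0.0232
9.4 0.013542050118327901
```

```bash
python3 - <<'E'
from h import *
def go(y,z,r=.04): manip.move_linear(tcp(GRIP+y/1000*EY+z/1000*EZ),rate=r)
go(0,20);print(F())
found=None
for y in(14,-14):
    go(y/2,20);f=F(.05);go(y,20);f=F();print(y,"slid",f.round(1))
    if abs(f[1])>12: print("blocked");break
    go(y,23.5,.02);f=F();print(y,"up",f.round(1),manip.state()["tool_pos"][2]-tcp(GRIP)[2])
    if f[2]>-6: found=y;break
    go(y,20)
print(found,manip.state()["clock"])
if found:
    go(found,26,.03);print(F().round(1));go(found,30.5,.03);print(F().round(1))
    for sg in(1,-1):
        go(found,30.5)
        for d in range(2,19,1):
            go(found+sg*d,30.5,.03);f=F(.06)
            if abs(f[1])>4:print("edge",found+sg*d,f.round(1));break
print(manip.state()["clock"])
E
```

```text
[-0.4261298   0.74622697 -2.53889584]
14 slid [-0.2 -0.4 -3. ]
14 up [ 0.4  0.2 -1.9] 0.023554208367320237
14 11.025
[ 0.2  0.8 -3.5]
[-0.3  0.1 -3.2]
edge 27 [ 1.  -4.7 -3.1]
edge 7 [ 0.1  4.3 -2.5]
18.0833
```

The entry is on the +y side. Contact edges at 7 and 27 mm put its middle at 17 mm. I centre there and pull off.

```bash
python3 - <<'E'
from h import *
def go(x,y,z,r=.04): manip.move_linear(tcp(GRIP+x/1000*EX+y/1000*EY+z/1000*EZ),rate=r)
go(0,17,30.5);print(F().round(1))
ok=True
for x in(-3,-6,-9,-12,-16,-20,-26):
    go(x,17,30.5,.03);f=F(.06);print(x,f.round(1))
    if abs(f[0])>10:ok=False;break
if ok: go(-40,17,30.5,.08);print(F().round(1))
s=manip.state();print(s["clock"],s["gripper_width"])
cv2.imwrite("pics/s2.png",cams.capture("side")["image"][150:390,150:470].repeat(2,0).repeat(2,1))
E
```

```text
[-0.3  0.6 -2.9]
-3 [ 1.5  0.1 -3. ]
-6 [-0.8 -0.4 -2.3]
-9 [ 0.3 -0.1 -3. ]
-12 [-0.4  0.2 -2.7]
-16 [-0.5  0.2 -3.2]
-20 [ 0.6  0.6 -3.1]
-26 [-0.   0.8 -2.8]
[-0.2 -0.3 -2.9]
21.3667 0.013244261201655743
```

View pics/s2.png

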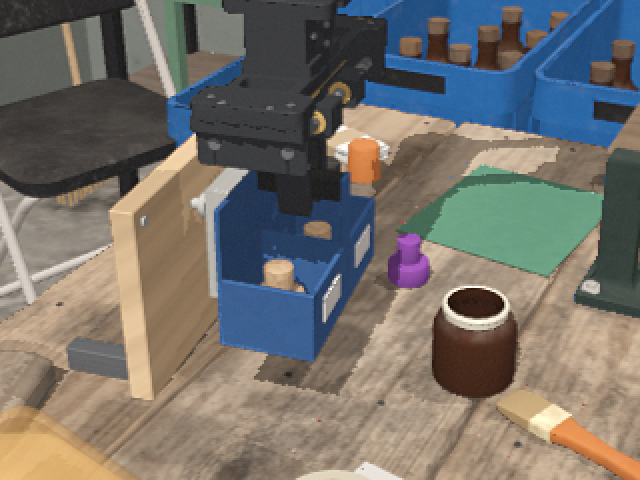

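The tote is off: the screw head is visible at (197,205), and both stoppers are inside at (317,231) and (278,272). Next I carry it to the mat.

```bash
python3 - <<'E'
from h import *
p=manip.state()["tool_pos"]
manip.move_linear(p+[0,0,.07],rate=.1)
G=MAT+.092*EZ
manip.move_linear(tcp(G+.07*EZ),rate=.12,rot=ori(MYAW,-1))
print(F(.2).round(1),manip.state()["clock"])
manip.move_linear(tcp(G+.008*EZ),rate=.06)
for d in np.arange(5,-6,-1):
    manip.move_linear(tcp(G+d/1000*EZ),rate=.02);f=F(.1);print(d,f.round(1))
    if f[2]>0.5:break
s=manip.state();print(s["clock"],(s["tool_pos"]-tcp(G)).round(4))
c=cams.capture("side");cv2.imwrite("pics/s3.png",c["image"][180:340,260:500].repeat(3,0).repeat(3,1))
E
```

```text
[-0.1  0.1 -2.1] 25.175
5 [ 0.3  0.2 -3. ]
4 [-0.4 -0.1 -3. ]
3 [-0.6  0.1 -2.4]
2 [ 0.5  0.4 -1.8]
1 [1.7 1.3 5.1]
28.1583 [ 0.0009 -0.0002  0.0019]
```

View pics/s3.png

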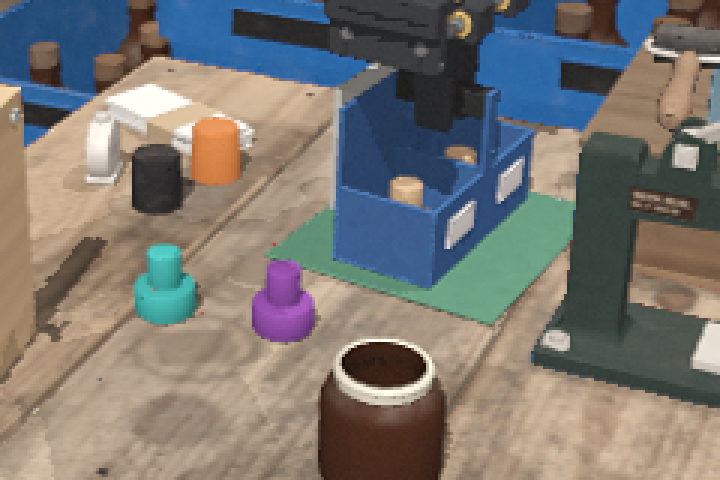

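It stands on the mat with both stoppers in. Release, back off and check.

```bash
python3 - <<'E'
from h import *
manip.set_gripper(.05)
p=manip.state()["tool_pos"];manip.move_linear(p+[0,0,.16],rate=.1)
manip.move_linear(p+[.0,-.25,.22],rate=.25)
manip.dwell(.3);print(F())
c=cams.capture("top");P=pts(c);h,s,v=cv2.split(hsv(c))
d=cams.capture("side");cv2.imwrite("pics/fin.png",np.vstack([c["image"][130:370,200:520].repeat(2,0).repeat(2,1)]))
near=(abs(P[...,0]-MAT[0])<.13)&(abs(P[...,1]-MAT[1])<.13)
b=near&(h>100)&(h<125)&(s>120)&(P[...,2]>.03)&(P[...,2]<.12)
r=rect(P[b]);print("tote",r,"offset mm",np.array(r[0])-MAT[:2]*1000,np.nanpercentile(P[near&(P[...,2]<.2)][:,2],[99,99.8]))
for n,q in(("pot",(265,329)),("blk",(400,176)),("or",(435,184))):print(n,P[q[1],q[0]])
print(manip.state()["clock"])
E
```

```text
[ 1.25869144  0.48538639 -0.27958132]
tote ((441.88690185546875, -198.89630126953125), (143.82080078125, 65.0254898071289), 82.78489685058594) offset mm [ 2.88690186 -0.29630127] [0.12133483 0.12408762]
pot [0.38201011 0.05321713 0.03055785]
blk [ 0.6140431  -0.15962353  0.03640602]
or [ 0.60013865 -0.2131528   0.03763528]
32.3417
```

View pics/fin.png

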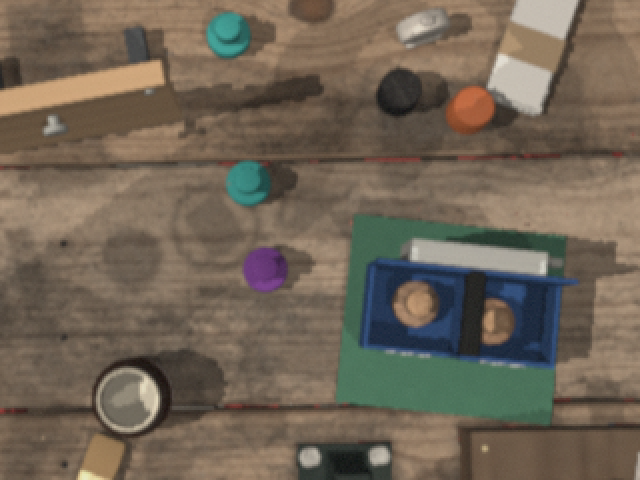

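The final view shows the tote upright on the mat at (465,310), with both stoppers inside at (415,303) and (494,321). The caps and the pot haven't moved. Handing in.

```bash
python3 -c "
from cell import order
print(order.close_job())"
```

```text
the job is handed in; nothing more can be done
None
```

The blue tote is off its screw and standing upright on the green mat with both stoppers still in it, and I have handed the job in.

- **Taking it down:** I gripped the handle and lifted to the stop, felt at about 21.5 mm. At the seat it was blocked, so I shifted left and found the entry there on the first try; I did not need to feel to the right. The two edges of the gap put its middle at +17 mm. I raised the tote 9 mm past the stop and pulled it off, with no more than about 1.5 N of resistance.
- **Setting it down:** I lined it up with the mat, lowered it until it touched (about 5 N), let go and moved the arm clear at 32 s on the robot's clock.

**Last checks:**
- **Position:** the top view puts the tote about 3 mm from the mat centre, at the mat's angle, with its full 144 by 65 mm outline showing.
- **Other items:** the paste pot and both seal caps read the same positions as at the start, within about 1 mm.
- **Small disagreement:** the tote touched down about 2 mm higher than calculated, which I put down to slight slip in the grip or calibration error.
- **Not a clean check:** a height reading around the mat gave 0.121–0.124 m, above the 0.103 m expected for the tote's back plate. I think it picked up the wooden box beside the mat, but I did not confirm that.

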